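# Hold a sanding block in a dead-man clamp

## Robot

A 6-joint arm with a two-finger parallel gripper is mounted at the origin on a cart in front of the work surface, level with it; the furniture and walls round the work are solid. World frame = base frame: x ahead of the robot, y to its left, z up, the work surface at z = 0. Lengths are in m, angles in rad, forces in N, time in s.
With the tool pointing down it reaches from about 0.35 to 0.775 m from the base axis. Payload 7.3 kg.
Tool frame: the origin (TCP) lies midway between the tips of the shut fingers; the grasp point (between the pads) lies 19 mm behind it; z points along the fingers, y is the direction in which the jaws open and shut (so a half turn about z gives the same grasp; the last joint's range is limited). The gripper opens to 92 mm and grips with 3 to 60 N. Pads are 19 mm wide; open, the fingers measure 130 mm over their backs; the gripper's body (75 mm by 190 mm) begins 47 mm behind the grasp point.
Start: joints at [0.957, 0.342, 1.524, -0, 1.275, -0.146], TCP at [0.237, 0.469, 0.227] pointing down, gripper open.
Joint ranges: [-2.53, 2.53], [-0.77, 2.02], [0.04, 2.7], [-1, 4.14], [0.28, 2.66], [-3.11, 3.11]. Speed limits (rad/s): [2.57, 2.57, 3.14, 3.14, 3.14, 3.14].

## Interface

Orientations are given as [roll, pitch, yaw] about the fixed x, y, z axes, in that order (R = Rz(yaw) Ry(pitch) Rx(roll)).
In Python, from cell import status, eyes, job gives the robot as it stands.
- The arm moves only by the tool jog_arm, never from a script. Its argument "series" is a list of rows, each a list of 3 entries, a list of its own where there are three numbers: the gripper command: -1 is shut, 1 is fully open, values between are in proportion, then the shift along the tool's x, y, z in m, then the turn, a rotation vector about the tool's x, y, z in rad. In form: [[grip, [x, y, z], [ax, ay, az]], ...]. A call has 1 to 12 rows; each row is the pose to reach, as a shift and turn from the pose commanded when the call began, along the tool's axes at that moment; what a row does not reach only later rows make up. A row lasts 1/12 s, in which the tool goes at most 41.7 mm and 7.16 degrees, less where a joint would pass 70% of its speed; a pose out of reach is approached as far as the arm can. A call with a gripper value outside its range is refused whole. The fingers move at their own pace and stop on an object; "squeeze" is the grip in N (left out, the last holds). Time passes only in rows, so rows that repeat a pose let the fingers close. It gives the time, the measured TCP pose, the force and the opening at its end, in the units of the state.
- status.observe(): the state, without advancing time (a new reading comes with each control period).
- eyes.read_camera(name): name is "side" or "top"; returns a dict with "img" (400x640x3 uint8, red, green, blue), "range_z" (400x640 float32, m along the optical axis (not along the pixel's ray), 0 where there is no reading), "camera_matrix" (3x3 intrinsics, pixels), "T" (4x4, takes a point from camera to world coordinates). Camera axes: x right, y down, z forward; pixel columns grow to the right and rows downward; lengths in m; the calibration is good to about 2 mm. A picture is of the moment at which its call begins.
- job.hand_in(): hands the job in, once; it reports no verdict.
The state is a dict: "time": time; "qpos": joint angles; "qvel": joint speeds; "joint_efforts": joint torques, N m; "tool_pos": TCP position; "tool_rot": TCP orientation; "contact_force": force on the tool from outside, world axes, zero at the start; "torque": the same for the moment, N m; "opening": finger opening in m.
Only numpy, scipy, OpenCV 4.12 (cv2) and the standard library are available. Lean on these libraries where they do the work, as an engineer would, in place of code of your own. Each camera call takes 0.05 s, during which the arm holds its last target.

## Task

Pick up the wooden sanding block gently, without squeezing it hard, and lay it sole down in the open nest of the bench clamp, between the fence and the sprung jaw, then let go of it. Then press the clamp's spring-loaded handle down until it lies level, its palm plate flush with the top of the gauge post, so that the jaw clamps the block against the fence; never force the handle far past level. Finish while still holding the handle there; leave the other things alone.

Things in the scene. Friction and masses are not known exactly. Their poses are not given: they have to be found in the camera images.
- sanding_block: plain wooden block with a thin sole underneath, 46 (x) x 70 (y) x 24 mm (22 mm above what it lies on), about 0.08 kg, lying sole down left or right of the clamp. Origin: centre, 2 mm below the surface it lies on; x along its 46 mm, y along its 70 mm side, z up. Grip it across the 46 mm, lightly: with under 50 N; both fingers' forces together must stay under 110 N
- clamp: bench clamp fixed to the worktop; plywood base 110 (x) x 250 (y) x 12 mm. Origin on the worktop, z up. In its frame, mm: fence face at y = -90, top at z = 36; nest y -90 to -11; two steel cheeks at x = +-22 to 28, y -8 to 20, top z = 85, carry the handle's hinge (along x, at y = -2, z = 77); the handle reaches to +y, over the base
- clamp_nest (a point): centre of the clamped block's place on the nest floor, 12 mm over the worktop (clamp frame x 0, y -55 mm; same axes). The block lies with its 70 mm side along y, either way round, between rails 5 mm high and 52 mm apart; fingers fit above the rails. With the handle up it has 9 mm of play: lay it 3 to 4 mm to the +y side; the jaw then pushes it to the fence
- clamp_handle (a joint): handle angle, rad: 0 = up, where its spring keeps it (sloping 0.30 rad up toward +y); grows as it is pressed down; 0.30 = level, palm plate flush with the gauge post; hard stop at 0.50, forcing past 0.42 is a fault. The jaw meets the block at about 0.16, then presses it by a spring of its own, about 8 N at level. Springs back when let go
- jaw_pad: round rubber jaw pad, 16 mm across, under the hinge, sprung (18 mm stroke) in the handle's hanging arm. Origin: centre of its face, which looks to the clamp's -y; 22 to 27 mm over the worktop
- bit_block: bystander: narrow wooden block with upright driver bits, 32 x 90 x 52 mm, on the side of the clamp where the sanding block is not. Origin: centre of its underside
- masking_tape: bystander: roll of masking tape, 104 mm across, 25 mm high, behind the clamp. Origin: centre of its underside
- peg_winder: bystander: black crank-shaped peg winder, 62 x 78 x 19 mm, to the right and behind. Origin: centre of its underside
- gauge_top (a point): centre of the top of the gauge post, a fixed upright steel pin of 10 mm, just beyond the handle's end; 85 mm over the worktop (clamp frame x 0, y 126 mm)
- palm_plate (a point): rubber plate at the handle's end, 44 (x) x 40 (y) x 6 mm, to be pressed down from above. Origin: centre of its top face, 93 mm from the hinge along the handle. With the handle level this point is at clamp frame x 0, y 91, z 85 mm; up, about 27 mm higher. Level takes about 10 N with the block clamped, 5 N without
Things that resemble listed ones, but are neither listed nor needed, are in the scene too. What is shaped like the sanding_block but pink or yellow is not meant.

How it is judged:
By the outcome, as a careful person would: the job done as asked, in the order asked, and still so for the second after the job is handed in, while the arm keeps its last pose, push and grip.
It also fails if it takes over 40 s, if anything falls off the work surface, if the arm or the gripper's body presses on something with over 40 N, if the wrist force passes 120 N, or if a joint passes its speed limit or range.

## Working session

There is one attempt and no reset: what is moved stays moved. The work goes in short steps, Python scripts to look and compute and a tool call to move; the robot and the scene stay as the last step left them, time stands still between calls to the robot, and variables do not carry over. Pictures are saved under pics/ and viewed, and the job is handed in when it is done.

Besides the shell and the picture viewer there is one more tool, called after ">>>" by a JSON object that holds its "op" and its "data". jog_arm: Moves the arm, as the interface text tells. Its arguments: {"type":"object","properties":{"series":{"type":"array","items":{"type":"array"}},"squeeze":{"type":"number"}},"required":["series"]}

```bash
ls; mkdir -p pics; cat > h.py <<'E'
import numpy as np, cv2
from cell import status, eyes, job
def snap(name,tag):
    d=eyes.read_camera(name); cv2.imwrite(f'pics/{tag}.png',d['img'][:,:,::-1]); np.savez(f'pics/{tag}.npz',**d); return d
def load(tag): return dict(np.load(f'pics/{tag}.npz'))
def ray(d,u,v,z):
    K=d['camera_matrix'];T=d['T'];r=T[:3,:3]@np.linalg.inv(K)@np.array([u,v,1.]);o=T[:3,3]
    return o+r*(z-o[2])/r[2]
def pts(d):
    K=d['camera_matrix'];T=d['T'];z=d['range_z'];h,w=z.shape
    u,v=np.meshgrid(np.arange(w),np.arange(h))
    p=np.stack([(u-K[0,2])/K[0,0]*z,(v-K[1,2])/K[1,1]*z,z],-1)@T[:3,:3].T+T[:3,3]
    p[z==0]=np.nan
    return p
E
python3 - <<'E'
from h import *
print(status.observe())
for n in('side','top'):
    d=snap(n,n+'0');print(n,d['camera_matrix'],d['T'])
E
```

```text
pics
{'time': 0.0, 'qpos': array([ 9.56989146e-01,  3.42685306e-01,  1.52503987e+00,  4.78051017e-06,
        1.27538828e+00, -1.46027478e-01]), 'qvel': array([ 0.00069378, -0.00010719,  0.00111258, -0.00160039,  0.00089658,
        0.00011619]), 'joint_efforts': array([ 2.64350012e-03, -4.31240666e+01, -2.44222730e+01,  7.18633225e-02,
        5.56501374e-02, -1.46854982e-04]), 'tool_pos': array([0.23647559, 0.46826148, 0.22605641]), 'tool_rot': array([-3.14008871e+00, -2.25812492e-04,  2.67381139e+00]), 'contact_force': array([ 0.89945117, -0.64205291, -0.28640891]), 'torque': array([-0.01053777, -0.01533065,  0.01421122]), 'opening': 0.09181850683147154}
side [[376.79113631   0.         314.77153493]
 [  0.         376.79113631 205.71858618]
 [  0.           0.           1.        ]] [[ 0.87202191 -0.27169173  0.40713804  0.16468888]
 [-0.48935529 -0.46617216  0.73703115 -0.60042748]
 [-0.01044885 -0.84194247 -0.53946612  0.66492581]
 [ 0.          0.          0.          1.        ]]
top [[364.83915353   0.         317.34188466]
 [  0.         364.83915353 201.05055391]
 [  0.           0.           1.        ]] [[-0.01299454 -0.99040275  0.13759917  0.46421821]
 [-0.99988454  0.01178638 -0.00959151  0.16359924]
 [ 0.00787766 -0.13770792 -0.99044155  1.02587155]
 [ 0.          0.          0.          1.        ]]
```

View pics/side0.png

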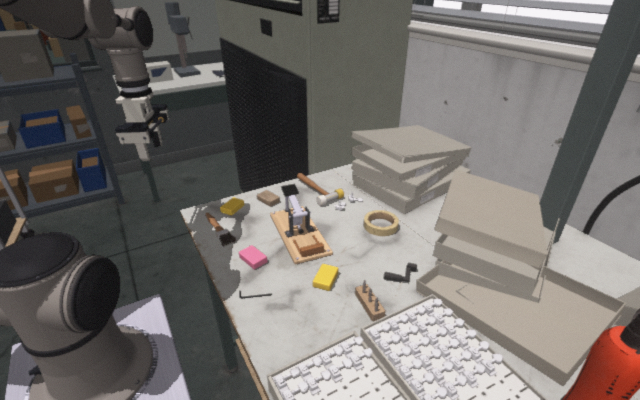

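View pics/top0.png

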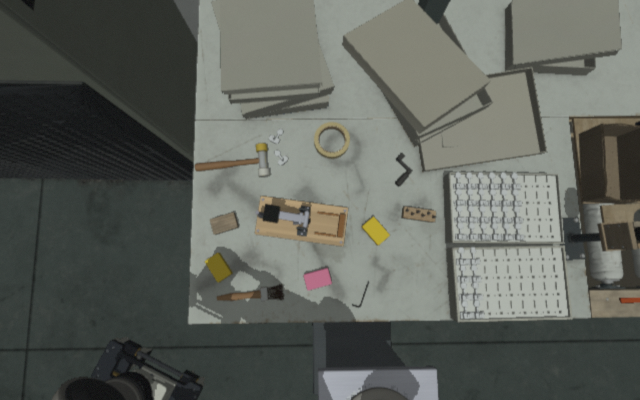

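```bash
python3 - <<'E'
from h import *
d=load('top0');c=d['img'][180:260,195:365,::-1];a=cv2.resize(c,None,fx=4.5,fy=4.5,interpolation=cv2.INTER_CUBIC)
cv2.imwrite('pics/c_top.png',a)
d=load('side0');c=d['img'][175:275,240:345,::-1];cv2.imwrite('pics/c_side.png',cv2.resize(c,None,fx=5.5,fy=5.5,interpolation=cv2.INTER_CUBIC))
for t,l in(('top0',[(223,221),(317,278),(375,230),(218,266),(343,222),(270,213),(330,222)]),('side0',[(268,198),(290,189),(308,242)])):
    d=load(t);p=pts(d)
    for u,v in l: print(t,u,v,p[v,u].round(4))
E
```

```text
top0 223 221 [0.5515 0.4146 0.0204]
top0 317 278 [0.394  0.1575 0.0221]
top0 375 230 [ 0.5216 -0.0042  0.0192]
top0 218 266 [0.4295 0.4247 0.0229]
top0 343 222 [0.5435 0.0849 0.0353]
top0 270 213 [0.5622 0.2742 0.1121]
top0 330 222 [0.5459 0.1192 0.0106]
side0 268 198 [0.5404 0.3959 0.0221]
side0 290 189 [0.5654 0.2742 0.1097]
side0 308 242 [0.5488 0.1366 0.0127]
```

View pics/c_top.png

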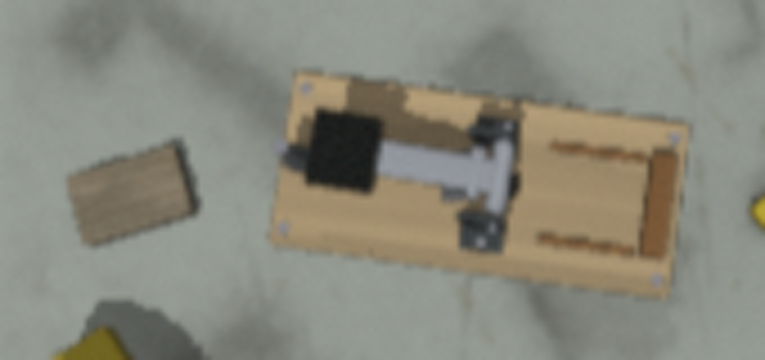

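View pics/c_side.png

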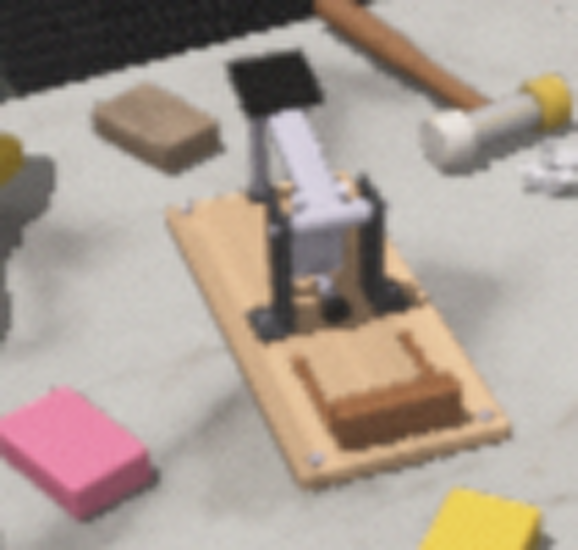

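```bash
cat > meas.py <<'E'
from h import *
import sys
def rect(mask,d,z):
    cs,_=cv2.findContours(mask.astype(np.uint8),cv2.RETR_EXTERNAL,cv2.CHAIN_APPROX_NONE)
    c=max(cs,key=cv2.contourArea)
    w=np.array([ray(d,u,v,z)[:2]*1000 for u,v in c[:,0].astype(float)],np.float32)
    r=cv2.minAreaRect(w); return r,cv2.contourArea(c)
if __name__=='__main__':
  for t in('top0','side0'):
    d=load(t);p=pts(d);hsv=cv2.cvtColor(d['img'],cv2.COLOR_RGB2HSV)
    X,Y,Z=p[...,0],p[...,1],p[...,2]
    m=(abs(X-.55)<.05)&(abs(Y-.41)<.06)&(Z>.016)&(Z<.03)
    print(t,'block z',np.nanmedian(Z[m]),m.sum(),rect(m,d,.022), 'mean',np.nanmean(p[m],0))
    w=(abs(X-.55)<.09)&(abs(Y-.18)<.16)
    wood=w&(hsv[...,0]<22)&(hsv[...,1]>70)&(Z>.006)&(Z<.02)
    print('base z',np.nanmedian(Z[wood]),wood.sum())
    wm=w&(hsv[...,0]<25)&(hsv[...,1]>60)|(w&(Z>.007))
    wm=cv2.morphologyEx(wm.astype(np.uint8),cv2.MORPH_CLOSE,np.ones((3,3)))
    print('base',rect(wm,d,.012))
    f=w&(Y<.11)&(Z>.028)&(Z<.042); print('fence',np.nanmedian(Z[f]),f.sum(),rect(f,d,.036),np.nanmean(p[f],0))
    k=w&(Z>.095)&(Y>.23)&(hsv[...,2]<60); print('plate',k.sum(),np.nanmean(p[k],0))
    cv2.imwrite(f'pics/m_{t}.png',cv2.resize(np.dstack([m*255,wm*255,(f|k)*255]).astype(np.uint8)[150:300,180:380],None,fx=3,fy=3))
E
python3 meas.py
```

```text
top0 block z 0.02142860810263203 418 (((545.0369262695312, 412.7910461425781), (44.981353759765625, 70.22235870361328), 16.14484405517578), 381.0) mean [0.545026   0.41294071 0.02144656]
base z 0.011516696711750374 2293
base (((551.1727294921875, 202.5088348388672), (255.90501403808594, 110.83582305908203), 81.5227279663086), 3421.5)
fence 0.03494488597558487 141 (((533.713623046875, 90.70338439941406), (16.09433937072754, 63.46077346801758), 81.22135162353516), 113.0) [0.53348713 0.09074358 0.03489315]
plate 233 [0.56263878 0.27184261 0.11176638]
side0 block z 0.021909676963355662 173 (((544.6002807617188, 408.620361328125), (49.270511627197266, 77.25218200683594), 18.31915283203125), 148.5) mean [0.5450125  0.40989365 0.02156991]
base z 0.012380827851157294 1248
base (((564.5750732421875, 267.9722900390625), (413.22412109375, 121.91312408447266), 78.27245330810547), 2300.0)
fence 0.03552272952304025 139 (((532.41455078125, 85.05401611328125), (26.390783309936523, 64.72618103027344), 81.89317321777344), 112.0) [0.53337644 0.08830819 0.03451035]
plate 119 [0.56132289 0.26826878 0.11100049]
```

```bash
python3 - <<'E'
from h import *
def tofull(l,s,o): return [((u+.5)/s-.5+o[0],(v+.5)/s-.5+o[1]) for u,v in l]
from meas import rect
for t,l in(('top0',tofull([(297,72),(690,124),(667,297),(272,244)],4.5,(195,180))),('side0',tofull([(510,428),(305,478),(167,211)],5.5,(240,175)))):
    d=load(t);print(t);P=[ray(d,u,v,.012)[:2]*1000 for u,v in l]
    for q in P:print(q.round(1))
    for a,b in zip(P,P[1:]+P[:1]): e=b-a;print('  len',np.hypot(*e).round(1),np.degrees(np.arctan2(e[1],e[0])).round(1))
    # fence, cheeks by depth-free points
    p=pts(d);hsv=cv2.cvtColor(d['img'],cv2.COLOR_RGB2HSV)
    m=(abs(p[...,0]-.55)<.06)&(abs(p[...,1]-.18)<.16)
    # base line fit edges using depth-rgb mask
d=load('top0');p=pts(d);hsv=cv2.cvtColor(d['img'],cv2.COLOR_RGB2HSV).astype(int)
print(hsv[238,250:350:6].tolist()); print(hsv[225,335:360].tolist())
# subpixel edges: saturation half crossing along columns/rows
S=cv2.cvtColor(d['img'],cv2.COLOR_RGB2HSV)[...,1].astype(float)
def cross(prof):  # first index crossing
    th=(prof[:2].mean()+prof[-2:].mean())/2; s=prof-th
    i=np.where(np.sign(s[:-1])!=np.sign(s[1:]))[0]
    if len(i)!=1:return None
    i=i[0];return i+s[i]/(s[i]-s[i+1])
def fit(pts_):
    w=np.array([ray(d,u,v,.012)[:2]*1000 for u,v in pts_],np.float32)
    vx,vy,x,y=cv2.fitLine(w,cv2.DIST_HUBER,0,.01,.01).ravel();return vx,vy,x,y,len(w)
E1=[];E2=[];E3=[];E4=[]
for u in range(262,340):
    v=236+(u-260)*0.134;v0=int(v)-4;c=cross(S[v0:v0+9,u]); 
    if c is not None:E1.append((u,v0+c))
    v=196+(u-261)*0.133;v0=int(v)-4;c=cross(S[v0:v0+9,u])
    if c is not None:E2.append((u,v0+c))
for v in range(212,243):
    u=348.3-(v-207.6)*.133;u0=int(u)-4;c=cross(S[v,u0:u0+9])
    if c is not None:E3.append((u0+c,v))
for v in list(range(199,208))+list(range(222,232)):
    u=261-(v-196)*.147;u0=int(u)-4;c=cross(S[v,u0:u0+9])
    if c is not None:E4.append((u0+c,v))
for E in(E1,E2,E3,E4):
    f=fit(E);print('line ang',np.degrees(np.arctan2(f[1],f[0])).round(2),np.round(f[2:],1))
E
```

```text
top0
[622.4 312.9]
[586.8  68.3]
[480.1  85. ]
[515.5 327.3]
  len 247.2 -98.3
  len 108.0 171.1
  len 244.9 81.7
  len 107.8 -7.7
side0
[584.3  64.9]
[480.8  82.1]
[515.9 325.6]
  len 104.9 170.5
  len 246.0 81.8
  len 269.6 -75.3
[[53, 14, 150], [53, 13, 152], [53, 13, 154], [56, 13, 154], [49, 13, 152], [35, 23, 135], [23, 51, 141], [19, 79, 152], [19, 80, 153], [19, 83, 153], [18, 84, 155], [19, 81, 161], [18, 84, 169], [19, 83, 170], [19, 83, 168], [19, 84, 161], [43, 14, 132]]
[[19, 82, 161], [19, 84, 160], [18, 85, 147], [16, 104, 93], [15, 138, 113], [15, 139, 119], [15, 138, 120], [15, 136, 122], [16, 124, 123], [18, 92, 133], [18, 75, 146], [28, 26, 118], [50, 16, 143], [53, 14, 144], [45, 14, 143], [49, 15, 139], [47, 16, 140], [47, 16, 145], [56, 12, 148], [56, 12, 148], [51, 12, 147], [53, 14, 147], [53, 16, 148], [50, 16, 148], [53, 14, 144]]
line ang 81.38 [497.2 206.5  78. ]
line ang 81.68 [604.2 182.8  75. ]
line ang -8.41 [537.8  77.6  28. ]
line ang -7.87 [563.2 323.2  14. ]
```

```bash
python3 - <<'E'
from h import *
a=np.radians(-8.4);ex=np.array([np.cos(a),np.sin(a)]);ey=np.array([-np.sin(a),np.cos(a)])
for t in('top0','side0'):
    d=load(t);p=pts(d)*1000
    q=p[...,:2]@np.stack([ex,ey],1);Z=p[...,2]
    m=(q[...,0]>495)&(q[...,0]<535)&(q[...,1]>150)&(q[...,1]<185)
    print(t)
    for lo in np.arange(154,190,2):
        s=m&(q[...,1]>=lo)&(q[...,1]<lo+2)
        if s.any():print(lo,s.sum(),np.median(Z[s]).round(1),d['img'][s].mean(0).round())
d=load('top0')
c=d['img'][205:245,325:355,::-1];cv2.imwrite('pics/f_top.png',cv2.resize(c,None,fx=14,fy=14,interpolation=cv2.INTER_NEAREST))
d=load('side0')
c=d['img'][232:268,285:340,::-1];cv2.imwrite('pics/f_side.png',cv2.resize(c,None,fx=14,fy=14,interpolation=cv2.INTER_NEAREST))
E
```

```text
top0
154 10 10.5 [145. 130. 104.]
156 8 12.0 [143. 125.  97.]
158 3 33.3 [130. 110.  82.]
160 11 34.6 [123.  98.  70.]
162 11 35.3 [122.  91.  60.]
164 11 35.9 [120.  88.  56.]
166 9 35.7 [119.  87.  55.]
168 12 36.6 [119.  87.  55.]
170 10 36.3 [120.  87.  55.]
172 10 34.6 [115.  84.  54.]
174 18 31.3 [103.  82.  58.]
176 8 10.7 [140. 122.  93.]
178 11 12.0 [150. 132. 101.]
180 11 12.2 [157. 138. 106.]
182 10 10.2 [158. 139. 107.]
184 6 11.0 [157. 138. 106.]
side0
154 25 6.8 [165. 140. 114.]
156 20 11.7 [162. 133. 106.]
158 22 20.5 [130.  99.  75.]
160 57 21.9 [117.  83.  60.]
162 35 28.3 [123.  86.  61.]
164 8 36.5 [155. 108.  73.]
166 7 36.1 [160. 108.  73.]
168 6 36.3 [160. 110.  75.]
170 9 36.3 [163. 115.  81.]
172 7 36.1 [178. 135.  99.]
174 5 35.7 [183. 141. 105.]
```

View pics/f_top.png

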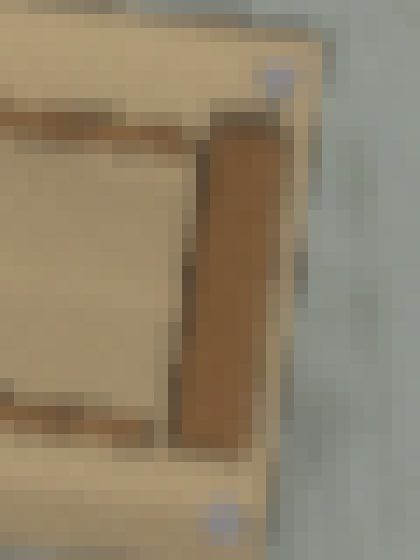

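View pics/f_side.png

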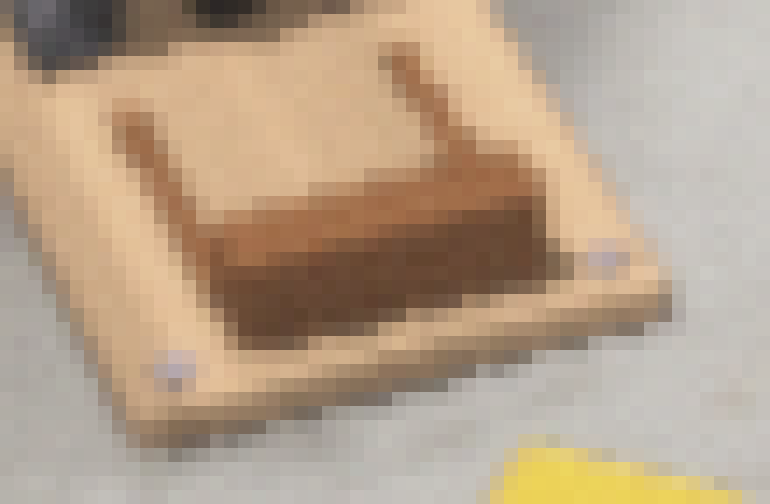

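```bash
cat >> h.py <<'E'
from scipy.spatial.transform import Rotation as Ro
def shift(target_xyz, yaw_deg):
    s=status.observe();R=Ro.from_euler('xyz',s['tool_rot'])
    G=Ro.from_euler('xyz',[np.pi,0,np.radians(yaw_deg)])
    print('shift',R.inv().apply(np.array(target_xyz)-s['tool_pos']).round(4),'rotvec',(R.inv()*G).as_rotvec().round(4),'pos',s['tool_pos'].round(4),s['tool_rot'].round(4),'t',round(s['time'],2),'F',s['contact_force'].round(1),s['opening'])
E
python3 - <<'E'
from h import *
d=load('top0')
a=np.radians(-8.4);ex=np.array([np.cos(a),np.sin(a)]);ey=np.array([-np.sin(a),np.cos(a)])
for t,l in(('top0',[(326,213.3),(326,234.2),(336,214.5),(333,235.3)]),('side0',[(294.1,241.2),(313.6,236.5),(298.4,248.0),(317.5,243.0)])):
  d=load(t)
  for u,v in l:
    q=ray(d,u,v,.017)[:2]*1000;print(t,(ex@q).round(1),(ey@q).round(1))
shift([.5461,.4074,.10],106.1)
shift([.5461,.4074,.008],106.1)
E
```

```text
top0 544.6 212.0
top0 487.2 204.5
top0 545.0 184.1
top0 486.7 185.0
side0 486.4 227.7
side0 544.4 227.8
side0 487.9 195.0
side0 544.0 196.2
shift [-0.3038  0.0854  0.1259] rotvec [-1.40e-03  4.00e-04  8.22e-01] pos [0.2365 0.4683 0.2261] [-3.1402e+00 -2.0000e-04  2.6737e+00] t 0.1 F [ 0.1 -0.6 -0.2] 0.09182735520008002
shift [-0.3038  0.0856  0.2179] rotvec [-1.40e-03  4.00e-04  8.22e-01] pos [0.2365 0.4683 0.2261] [-3.1402e+00 -2.0000e-04  2.6737e+00] t 0.1 F [ 0.1 -0.6 -0.2] 0.09182735520008002
```

The only things shaped like the sanding block in the top view are the plain brown block (223,221), pink (317,278), yellow (375,230) and yellow (218,266). I choose the brown one: it has wood grain in the close crop and measures 45 x 70 mm, 21.5 mm high.

>>> {"op": "jog_arm", "data": {"series": [[0.52,[-0.034,0.0095,0],[0,0,0.1]],[0.52,[-0.07,0.019,0.01],[0,0,0.22]],[0.52,[-0.105,0.029,0.02],[0,0,0.34]],[0.52,[-0.14,0.039,0.035],[0,0,0.46]],[0.52,[-0.175,0.049,0.05],[0,0,0.58]],[0.52,[-0.21,0.059,0.065],[0,0,0.7]],[0.52,[-0.245,0.069,0.08],[0,0,0.822]],[0.52,[-0.275,0.077,0.095],[0,0,0.822]],[0.52,[-0.3038,0.0854,0.11],[0,0,0.822]],[0.52,[-0.3038,0.0854,0.126],[0,0,0.822]],[0.52,[-0.3038,0.0854,0.126],[0,0,0.822]],[0.52,[-0.3038,0.0854,0.126],[0,0,0.822]]], "squeeze": 15}}

```text
time: 1.1
tool_pos: [0.5454, 0.4073, 0.0992]
tool_rot: [-3.138, 0.001, 1.851]
contact_force: [-0.3, 0.5, 0.7]
opening: 0.0699
```

```bash
python3 - <<'E'
from h import *
shift([.5461,.4074,.008],106.1)
for n in('side','top'): snap(n,n+'1')
d=load('side1');c=d['img'][120:230,220:340,::-1];a=cv2.resize(c,None,fx=5,fy=5,interpolation=cv2.INTER_CUBIC)
cv2.imwrite('pics/c_side1.png',a)
E
```

```text
shift [-0.      0.001   0.0912] rotvec [-0.0038  0.0007 -0.0004] pos [0.5454 0.4073 0.0992] [-3.1378e+00  7.0000e-04  1.8514e+00] t 1.1 F [-0.3  0.5  0.7] 0.0699267467422072
```

View pics/c_side1.png

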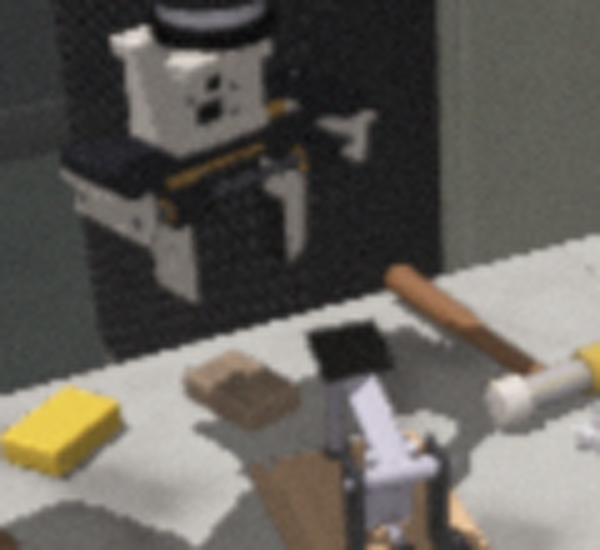

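The open fingers (crop 180,300 and 295,260) stand above the brown block (crop 240,390), clear of the yellow block and the handle. Descending.

>>> {"op": "jog_arm", "data": {"series": [[0.52,[0,0.001,0.03],[-0.003,0,0]],[0.52,[0,0.001,0.06],[-0.003,0,0]],[0.52,[0,0.001,0.08],[-0.003,0,0]],[0.52,[0,0.001,0.091],[-0.003,0,0]],[0.52,[0,0.001,0.091],[-0.003,0,0]],[0.52,[0,0.001,0.091],[-0.003,0,0]]]}}

```text
time: 1.7
tool_pos: [0.5475, 0.4089, 0.0111]
tool_rot: [3.137, -0.0, 1.853]
contact_force: [-0.0, 0.4, 0.5]
opening: 0.0696
```

```bash
python3 - <<'E'
from h import *
for k in range(3):
    shift([.5461,.4074,.008],106.1); d=snap('side','side2')
c=d['img'][120:230,220:340,::-1];a=cv2.resize(c,None,fx=5,fy=5,interpolation=cv2.INTER_CUBIC)
cv2.imwrite('pics/c_side2.png',a)
E
```

```text
shift [-0.0011 -0.0018  0.0031] rotvec [ 0.0045 -0.0005  0.0008] pos [0.5475 0.4089 0.0111] [ 3.1371e+00 -5.0000e-04  1.8526e+00] t 1.7 F [-0.   0.4  0.5] 0.06959625187884882
shift [-0.0011 -0.0025  0.0039] rotvec [ 0.0062 -0.0009  0.0006] pos [0.5481 0.4091 0.0119] [ 3.1354e+00 -9.0000e-04  1.8524e+00] t 1.75 F [-0.3  0.1  0.5] 0.06967117620259189
shift [-0.0011 -0.0027  0.0042] rotvec [ 0.0069 -0.001   0.0005] pos [0.5484 0.4092 0.0122] [ 3.1347e+00 -1.0000e-03  1.8523e+00] t 1.8 F [ 0.6  0.2 -0.9] 0.0699443381826398
```

View pics/c_side2.png

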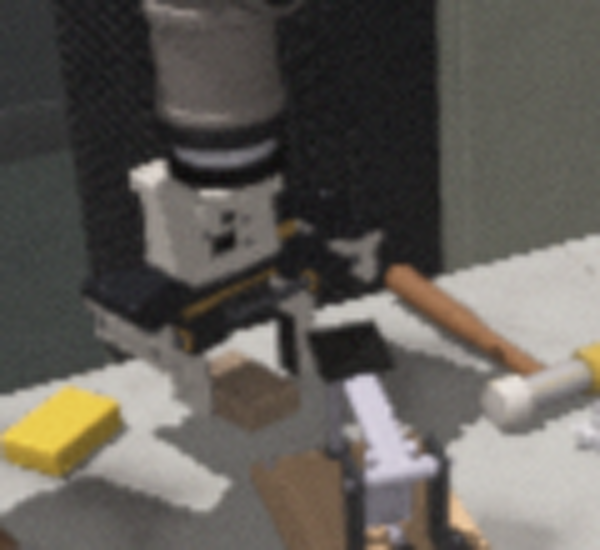

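>>> {"op": "jog_arm", "data": {"series": [[0.52,[-0.001,-0.0025,0.004],[0.006,-0.001,0]],[0.52,[-0.001,-0.0025,0.004],[0.006,-0.001,0]],[0.52,[-0.001,-0.0025,0.004],[0.006,-0.001,0]],[0.52,[-0.001,-0.0025,0.004],[0.006,-0.001,0]]]}}

```text
time: 2.18
tool_pos: [0.5453, 0.4065, 0.006]
tool_rot: [-3.139, 0.001, 1.852]
contact_force: [0.2, 0.6, -0.2]
opening: 0.07
```

>>> {"op": "jog_arm", "data": {"series": [[0.52,[0,0,0],[0,0,0]],[0.52,[0,0,0],[0,0,0]],[0.52,[0,0,0],[0,0,0]]]}}

```text
time: 2.43
tool_pos: [0.5453, 0.4065, 0.0058]
tool_rot: [-3.139, 0.001, 1.852]
contact_force: [0.1, -0.0, -0.7]
opening: 0.0694
```

>>> {"op": "jog_arm", "data": {"series": [[0.52,[0,0,0],[0,0,0]],[0.52,[0,0,0],[0,0,0]],[0.52,[0,0,0],[0,0,0]]]}}

```text
time: 2.68
tool_pos: [0.5453, 0.4065, 0.0057]
tool_rot: [-3.139, 0.001, 1.852]
contact_force: [0.3, 0.6, 0.0]
opening: 0.0694
```

>>> {"op": "jog_arm", "data": {"series": [[0.52,[0,0,-0.002],[0,0,0]],[0.52,[0,0,-0.002],[0,0,0]],[0.52,[0,0,-0.002],[0,0,0]],[0.52,[0,0,-0.002],[0,0,0]]]}}

```text
time: 3.02
tool_pos: [0.5453, 0.4065, 0.0079]
tool_rot: [-3.139, 0.001, 1.852]
contact_force: [0.2, -0.2, -0.8]
opening: 0.0698
```

Good; now close lightly.

>>> {"op": "jog_arm", "data": {"series": [[-0.1,[0,0,0],[0,0,0]],[-0.1,[0,0,0],[0,0,0]],[-0.1,[0,0,0],[0,0,0]],[-0.1,[0,0,0],[0,0,0]],[-0.1,[0,0,0],[0,0,0]],[-0.1,[0,0,0],[0,0,0]],[-0.1,[0,0,0],[0,0,0]],[-0.1,[0,0,0],[0,0,0]]], "squeeze": 15}}

```text
time: 3.68
tool_pos: [0.5453, 0.4065, 0.0077]
tool_rot: [-3.139, 0.001, 1.852]
contact_force: [0.8, -0.0, -0.6]
opening: 0.0448
```

>>> {"op": "jog_arm", "data": {"series": [[-0.1,[0,0,-0.01],[0,0,0]],[-0.1,[0,0,-0.03],[0,0,0]],[-0.1,[0,0,-0.06],[0,0,0]],[-0.1,[0,0,-0.09],[0,0,0]],[-0.1,[0,0,-0.12],[0,0,0]],[-0.1,[0,0,-0.15],[0,0,0]],[-0.1,[0,0,-0.17],[0,0,0]],[-0.1,[0,0,-0.17],[0,0,0]],[-0.1,[0,0,-0.17],[0,0,0]]]}}

```text
time: 4.43
tool_pos: [0.5461, 0.407, 0.1795]
tool_rot: [3.142, 0.0, 1.852]
contact_force: [-0.1, -0.8, -1.7]
opening: 0.0446
```

```bash
python3 - <<'E'
from h import *
d=snap('side','side3')
c=d['img'][80:230,200:350,::-1];a=cv2.resize(c,None,fx=4,fy=4,interpolation=cv2.INTER_CUBIC)
cv2.imwrite('pics/c_side3.png',a)
a=np.radians(-8.4);ex=np.array([np.cos(a),np.sin(a)]);ey=np.array([-np.sin(a),np.cos(a)])
# grip pt relative to block centre: TCP .5453,.4065; block centre robot-frame best y
O=515.8*ex+263.5*ey; print('origin',O)
ybx=np.array([np.cos(np.radians(106.1)),np.sin(np.radians(106.1))])
tcp=np.array([545.3,406.5])
for c in([545.,412.8],[544.8,409.3],[545,411]): print('offset of block centre from tcp along block y',(np.array(c)-tcp)@ybx)
E
```

```text
origin [548.75954737 185.3236336 ]
offset of block centre from tcp along block y 6.136103067183555
offset of block centre from tcp along block y 2.8288389582924633
offset of block centre from tcp along block y 4.4067005896998745
```

View pics/c_side3.png

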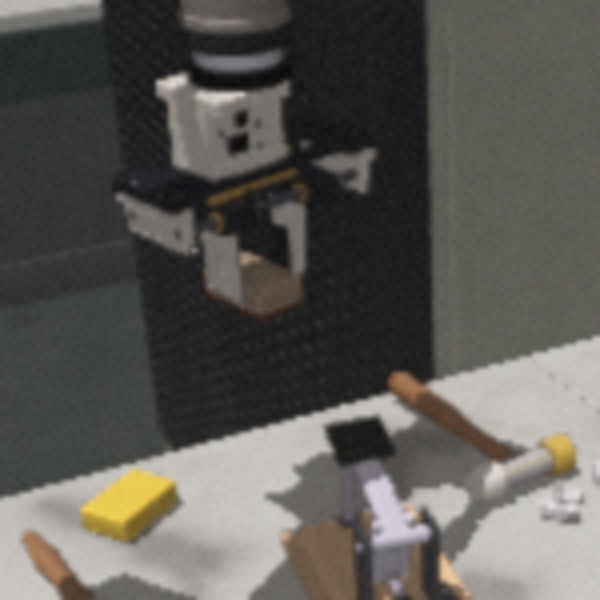

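```bash
python3 - <<'E'
from h import *
shift([.5405,.1297,.18],81.6)
shift([.5405,.1297,.09],81.6)
E
```

```text
shift [-0.2647 -0.0814 -0.0019] rotvec [-0.0032  0.0018  0.4277] pos [0.5453 0.4066 0.1775] [-3.1382e+00  1.1000e-03  1.8519e+00] t 4.48 F [-0.4 -0.5 -1.9] 0.044907401770568435
shift [-0.2646 -0.0811  0.0881] rotvec [-0.0032  0.0018  0.4277] pos [0.5453 0.4066 0.1775] [-3.1382e+00  1.1000e-03  1.8519e+00] t 4.48 F [-0.4 -0.5 -1.9] 0.044907401770568435
```

>>> {"op": "jog_arm", "data": {"series": [[-0.1,[-0.015,-0.005,-0.002],[0,0,0.04]],[-0.1,[-0.045,-0.014,-0.002],[0,0,0.09]],[-0.1,[-0.075,-0.023,-0.002],[0,0,0.14]],[-0.1,[-0.105,-0.032,-0.002],[0,0,0.19]],[-0.1,[-0.135,-0.0415,-0.002],[0,0,0.24]],[-0.1,[-0.165,-0.051,-0.002],[0,0,0.29]],[-0.1,[-0.195,-0.06,-0.002],[0,0,0.34]],[-0.1,[-0.225,-0.069,-0.002],[0,0,0.39]],[-0.1,[-0.25,-0.077,-0.002],[0,0,0.4277]],[-0.1,[-0.2647,-0.0814,-0.002],[0,0,0.4277]],[-0.1,[-0.2647,-0.0814,-0.002],[0,0,0.4277]],[-0.1,[-0.2647,-0.0814,-0.002],[0,0,0.4277]]]}}

```text
time: 5.48
tool_pos: [0.5402, 0.1293, 0.1789]
tool_rot: [-3.136, 0.002, 1.422]
contact_force: [-0.1, 0.6, -1.5]
opening: 0.0448
```

```bash
python3 - <<'E'
from h import *
d=snap('side','side4')
shift([.5405,.1297,.06],81.6)
E
```

```text
shift [-0.0002  0.0008  0.1191] rotvec [-0.0046  0.0021 -0.0005] pos [0.5403 0.1302 0.1791] [-3.1370e+00  2.1000e-03  1.4237e+00] t 5.53 F [-0.5  0.8 -1. ] 0.04521004389769438
```

>>> {"op": "jog_arm", "data": {"series": [[-0.1,[0,0.0005,0.02],[-0.004,0.002,0]],[-0.1,[0,0.0005,0.05],[-0.004,0.002,0]],[-0.1,[0,0.0005,0.08],[-0.004,0.002,0]],[-0.1,[0,0.0005,0.1],[-0.004,0.002,0]],[-0.1,[0,0.0005,0.119],[-0.004,0.002,0]],[-0.1,[0,0.0005,0.119],[-0.004,0.002,0]],[-0.1,[0,0.0005,0.119],[-0.004,0.002,0]],[-0.1,[0,0.0005,0.119],[-0.004,0.002,0]]]}}

```text
time: 6.2
tool_pos: [0.5416, 0.1305, 0.062]
tool_rot: [3.139, -0.0, 1.425]
contact_force: [0.3, 0.4, -0.9]
opening: 0.0451
```

```bash
python3 - <<'E'
from h import *
for n in('side','top'): snap(n,n+'5')
d=load('side5');c=d['img'][140:275,250:350,::-1];a=cv2.resize(c,None,fx=4.4,fy=4.4,interpolation=cv2.INTER_CUBIC)
cv2.imwrite('pics/c_side5.png',a)
shift([.5405,.1297,.0205],81.6)
E
```

```text
shift [-0.0007 -0.0016  0.0421] rotvec [ 0.0042 -0.0006  0.0006] pos [0.542  0.1302 0.0626] [ 3.1374e+00 -6.0000e-04  1.4248e+00] t 6.3 F [-0.4  0.9 -1. ] 0.04465591018394081
```

View pics/c_side5.png

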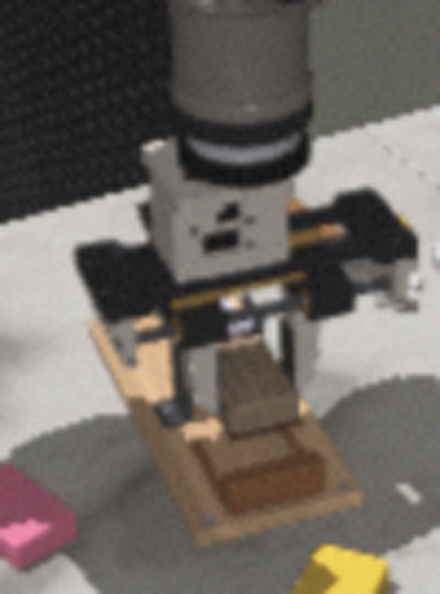

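```bash
python3 - <<'E'
from h import *
a=np.radians(-8.4);ex=np.array([np.cos(a),np.sin(a)]);ey=np.array([-np.sin(a),np.cos(a)])
d=load('side5');p=pts(d)*1000;q=p[...,:2]@np.stack([ex,ey],1);Z=p[...,2]
tcp=np.array([542.,130.2]);print('tcp',ex@tcp,ey@tcp)
m=(abs(q[...,0]-515)<22)&(q[...,1]>160)&(q[...,1]<215)&(Z>50)&(Z<82)
f=m&(Z<70)&(Z>58)
print('front face ey',np.percentile(q[f][:,1],[10,25,50,75,90]).round(1),f.sum())
t=m&(Z>73);print('top z',np.median(Z[t]),t.sum())
w=(abs(q[...,0]-515)<60)&(abs(Z-63)<5)&(abs(q[...,1]-175)<4);print('ex range',np.percentile(q[w][:,0],[2,50,98]))
c=d['img'][215:250,285:330,::-1];cv2.imwrite('pics/z5.png',cv2.resize(c,None,fx=16,fy=16,interpolation=cv2.INTER_NEAREST))
E
```

```text
tcp 517.1655941471138 207.98025923260818
front face ey [180.1 180.7 182.3 183.3 185.7] 61
top z 76.25996912484945 131Traceback (most recent call last):
  File "<stdin>", line 9, in <module>
    return _quantile_unchecked(
        a, q, axis, out, overwrite_input, method, keepdims, weights)
    return _ureduce(a,
                    func=_quantile_ureduce_func,
    ...<5 lines>...
                    overwrite_input=overwrite_input,
                    method=method)
    r = func(a, **kwargs)
    result = _quantile(arr,
                       quantiles=q,
    ...<2 lines>...
                       out=out,
                       weights=wgt)
    slices_having_nans = np.isnan(arr[-1, ...])
                                  ~~~^^^^^^^^^
IndexError: index -1 is out of bounds for axis 0 with size 0
```

```bash
python3 - <<'E'
from h import *
d=load('side5')
c=d['img'][210:262,290:335,::-1];cv2.imwrite('pics/z5.png',cv2.resize(c,None,fx=11,fy=11,interpolation=cv2.INTER_NEAREST))
E
```

```text
(no output)
```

View pics/z5.png

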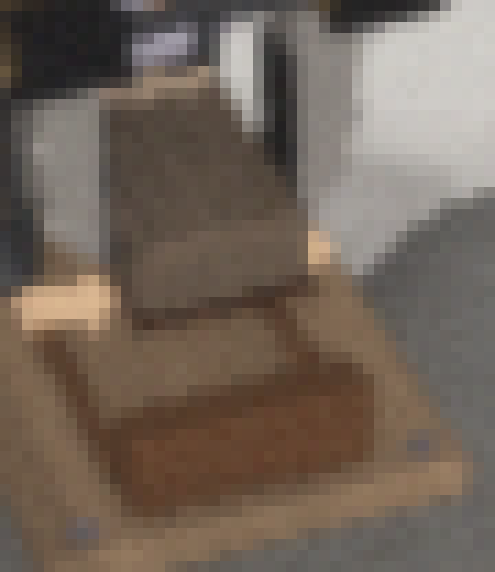

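```bash
python3 - <<'E'
from h import *
a=np.radians(-8.4);ex=np.array([np.cos(a),np.sin(a)]);ey=np.array([-np.sin(a),np.cos(a)])
d=load('side5');p=pts(d)*1000
f=lambda u,v:(290+(u+.5)/11-.5,210+(v+.5)/11-.5)
for n,l,z in(('upper',[(135,250),(305,215)],.0766),('lower',[(137,325),(312,292)],.0530),('upper back',[(100,98),(212,70)],.0766),('fence far top',[(105,425),(340,358)],.036),('fence near top',[(130,460),(372,388)],.036)):
  for u,v in l:
    q=ray(d,*f(u,v),z)[:2]*1000;print(n,(ex@q).round(1),(ey@q).round(1))
for v in range(214,246,1):
    u=310; print(v,p[v,u].round(1),(p[v,u,:2]@ey).round(1))
E
```

```text
upper 495.3 182.7
upper 537.8 180.9
lower 495.6 184.2
lower 539.5 180.9
upper back 508.1 245.9
upper back 538.4 247.2
fence far top 482.4 171.2
fence far top 544.2 174.4
fence near top 483.7 156.6
fence near top 547.1 160.7
214 [6.296e+02 2.731e+02 1.000e-01] 362.1
215 [626.1 266.6   1.3] 355.2
216 [622.1 259.2   3.2] 347.3
217 [620.4 256.2   1.8] 344.0
218 [568.4 158.6  74. ] 240.0
219 [563.8 150.   77.4] 230.7
220 [562.  146.9  76.6] 227.4
221 [558.2 139.8  78.8] 219.9
222 [556.5 136.6  78.1] 216.5
223 [554.4 132.9  77.8] 212.5
224 [553.2 130.7  76.3] 210.1
225 [550.1 125.1  77.5] 204.1
226 [547.8 120.7  77.8] 199.5
227 [545.5 116.6  78. ] 195.0
228 [543.4 112.8  77.8] 191.0
229 [542.3 110.7  76.3] 188.8
230 [540.2 107.   76.2] 184.7
231 [538.7 104.2  75.3] 181.7
232 [538.6 104.2  72. ] 181.8
233 [539.3 105.7  67.5] 183.3
234 [539.3 105.7  64.2] 183.3
235 [537.7 102.8  63.4] 180.2
236 [538.7 104.9  58.3] 182.4
237 [539.4 106.3  53.8] 184.0
238 [562.8 150.7  11.9] 231.3
239 [560.6 146.5  12. ] 226.9
240 [558.5 142.7  11.8] 222.8
241 [556.9 139.9  10.8] 219.7
242 [553.6 133.7  12.8] 213.1
243 [551.6 130.   12.5] 209.2
244 [549.4 126.1  12.6] 205.0
245 [531.9  93.2  38.7] 169.9
```

```bash
python3 - <<'E'
from h import *
d=load('side0')
f=lambda u,v,s,o:(o[0]+(u+.5)/s-.5,o[1]+(v+.5)/s-.5)
P=[ray(d,*f(u,v,5.5,(240,175)),.022)[:2]*1000 for u,v in[(93,120),(142,84),(219,130),(170,158)]]
print(np.round(P,1),np.mean(P,0).round(1))
b=np.radians(16.1);bx=np.array([np.cos(b),np.sin(b)]);by=np.array([-np.sin(b),np.cos(b)])
d=load('side3');p=pts(d)*1000
q=p[...,:2]@np.stack([bx,by],1);Z=p[...,2];t=np.array([545.3,406.6]);print('tcp',bx@t,by@t)
m=(abs(q[...,0]-bx@t)<24)&(abs(q[...,1]-by@t)<60)&(Z>160)&(Z<200)
for lo in range(-45,46,5):
    s=m&(q[...,1]-by@t>=lo)&(q[...,1]-by@t<lo+5)
    if s.any():print(lo,s.sum(),np.median(Z[s]).round(1))
c=d['img'][135:165,245:285,::-1];cv2.imwrite('pics/z3.png',cv2.resize(c,None,fx=16,fy=16,interpolation=cv2.INTER_NEAREST))
E
```

```text
[[511.6 424.5]
 [553.9 449.3]
 [572.2 375.8]
 [534.4 361.8]] [543.  402.8]
tcp 636.6690107948828 239.43312363469116
-35 2 180.0
-30 63 182.6
-25 37 186.5
-20 18 193.2
-15 12 193.3
-10 20 193.4
-5 12 193.7
0 8 193.4
5 10 193.7
10 9 193.2
15 7 191.4
20 7 193.9
25 6 184.3
30 6 193.5
35 5 175.4
40 2 187.0
```

View pics/z3.png

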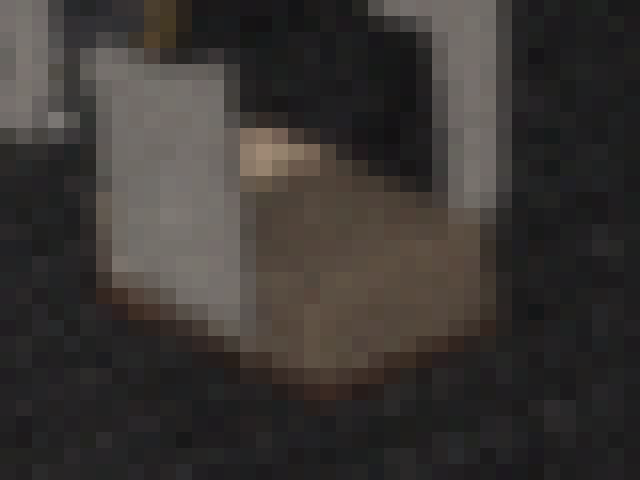

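```bash
python3 - <<'E'
from h import *
shift([.5401,.1266,.034],81.6)
E
```

```text
shift [-0.0038 -0.0015  0.0286] rotvec [ 0.0042 -0.0006  0.0006] pos [0.542  0.1302 0.0626] [ 3.1374e+00 -6.0000e-04  1.4248e+00] t 6.3 F [-0.4  0.9 -1. ] 0.04465591018394081
```

>>> {"op": "jog_arm", "data": {"series": [[-0.1,[-0.0038,-0.0015,0.009],[0.004,0,0]],[-0.1,[-0.0038,-0.0015,0.018],[0.004,0,0]],[-0.1,[-0.0038,-0.0015,0.026],[0.004,0,0]],[-0.1,[-0.0038,-0.0015,0.026],[0.004,0,0]],[-0.1,[-0.0038,-0.0015,0.026],[0.004,0,0]],[-0.1,[-0.0038,-0.0015,0.026],[0.004,0,0]]]}}

```text
time: 6.8
tool_pos: [0.5391, 0.126, 0.0351]
tool_rot: [-3.139, 0.0, 1.424]
contact_force: [-0.5, 0.5, -1.3]
opening: 0.045
```

```bash
python3 - <<'E'
from h import *
d=snap('side','side6')
c=d['img'][210:262,290:335,::-1];cv2.imwrite('pics/z6.png',cv2.resize(c,None,fx=11,fy=11,interpolation=cv2.INTER_CUBIC))
a=np.radians(-8.4);ex=np.array([np.cos(a),np.sin(a)]);ey=np.array([-np.sin(a),np.cos(a)])
p=pts(d)*1000
for u in(304,310,316):
  print([((p[v,u,:2]@ey).round(1).item(),p[v,u,2].round(1).item()) for v in range(230,258)])
shift([.5401,.1266,.0205],81.6)
E
```

```text
[(224.2, 50.1), (219.2, 50.6), (215.4, 50.3), (210.0, 51.1), (207.4, 49.8), (204.8, 48.5), (201.1, 48.1), (193.9, 50.5), (190.3, 50.1), (187.7, 48.9), (185.9, 47.0), (178.6, 49.7), (177.8, 47.1), (178.9, 42.8), (178.0, 40.2), (175.4, 39.0), (175.1, 35.9), (169.8, 37.0), (167.5, 35.7), (164.5, 34.9), (162.4, 33.4), (162.2, 30.2), (164.1, 25.2), (162.9, 22.9), (160.7, 21.4), (164.2, 14.9), (164.7, 11.0), (162.3, 9.8)]
[(219.1, 49.4), (213.6, 50.3), (208.7, 50.7), (209.3, 46.9), (200.8, 50.3), (197.6, 49.5), (192.0, 50.6), (189.6, 49.2), (182.4, 51.7), (180.7, 49.8), (180.0, 47.0), (175.1, 47.7), (175.5, 44.1), (175.4, 40.8), (180.0, 33.5), (172.0, 36.9), (168.0, 37.0), (164.5, 36.6), (162.4, 35.1), (160.6, 33.3), (162.8, 28.0), (161.5, 25.7), (161.5, 22.3), (159.1, 21.1), (161.3, 15.7), (159.7, 13.7), (156.7, 12.9), (154.1, 11.8)]
[(192.6, 65.4), (195.6, 59.7), (195.4, 56.5), (193.9, 54.4), (193.5, 51.3), (194.1, 47.4), (185.6, 51.0), (182.2, 50.4), (180.3, 48.6), (177.8, 47.3), (177.1, 44.6), (177.4, 41.0), (178.4, 36.7), (172.8, 38.1), (172.3, 35.0), (166.3, 36.8), (162.8, 36.4), (159.9, 35.6), (158.2, 33.7), (160.9, 27.9), (160.7, 24.7), (161.2, 20.8), (160.4, 18.1), (163.1, 12.2), (158.0, 13.4), (155.9, 11.8), (153.7, 10.3), (153.9, 6.7)]
shift [0.0007 0.0008 0.0148] rotvec [-0.0022  0.0002 -0.0001] pos [0.5392 0.126  0.0353] [-3.1394e+00  2.0000e-04  1.4241e+00] t 6.85 F [0.8 0.  0.2] 0.04505759037909952
```

View pics/z6.png

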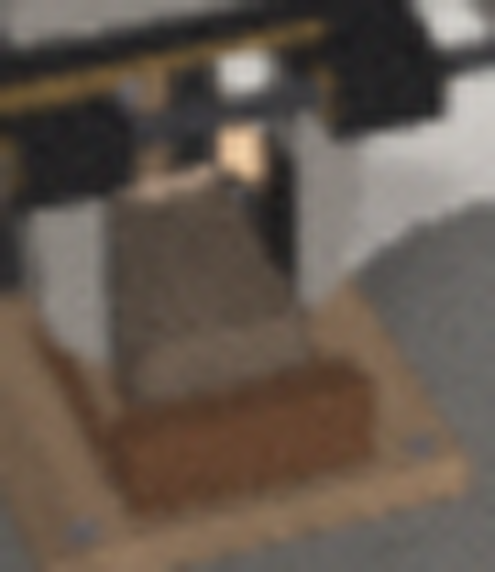

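>>> {"op": "jog_arm", "data": {"series": [[-0.1,[0.0014,0.0008,0.005],[-0.002,0,0]],[-0.1,[0.0014,0.0008,0.01],[-0.002,0,0]],[-0.1,[0.0014,0.0008,0.0135],[-0.002,0,0]],[-0.1,[0.0014,0.0008,0.0135],[-0.002,0,0]],[-0.1,[0.0014,0.0008,0.0135],[-0.002,0,0]],[-0.1,[0.0014,0.0008,0.0135],[-0.002,0,0]]]}}

```text
time: 7.35
tool_pos: [0.5401, 0.1274, 0.0217]
tool_rot: [-3.141, 0.0, 1.424]
contact_force: [-1.1, -0.1, -0.4]
opening: 0.0447
```

```bash
python3 - <<'E'
from h import *
d=snap('side','side7')
c=d['img'][210:262,290:335,::-1];cv2.imwrite('pics/z7.png',cv2.resize(c,None,fx=11,fy=11,interpolation=cv2.INTER_CUBIC))
shift([.5402,.1273,.0205],81.6)
E
```

```text
shift [-0.      0.0001  0.0013] rotvec [-0.0001  0.     -0.0001] pos [0.5402 0.1274 0.0218] [-3.1415  0.      1.4241] t 7.4 F [ 0.4  0.2 -1. ] 0.04469227620088878
```

View pics/z7.png

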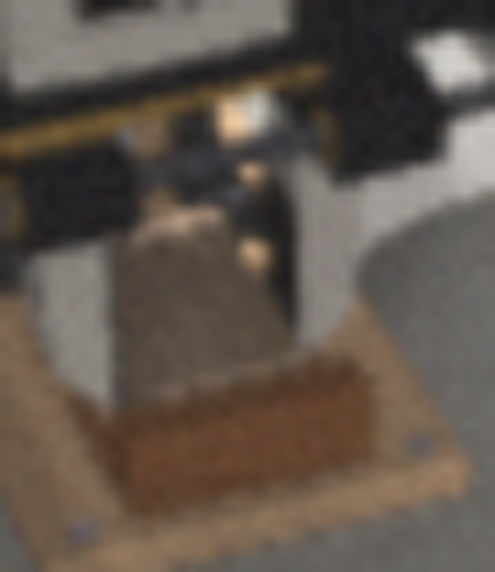

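>>> {"op": "jog_arm", "data": {"series": [[-0.1,[0,0,0.0012],[0,0,0]],[-0.1,[0,0,0.0018],[0,0,0]],[-0.1,[0,0,0.0018],[0,0,0]],[-0.1,[0,0,0.0018],[0,0,0]]]}}

```text
time: 7.73
tool_pos: [0.5401, 0.1273, 0.0199]
tool_rot: [-3.141, 0.0, 1.424]
contact_force: [1.4, -0.1, -0.4]
opening: 0.045
```

>>> {"op": "jog_arm", "data": {"series": [[0.1,[0,0,0],[0,0,0]],[0.3,[0,0,0],[0,0,0]],[0.4,[0,0,0],[0,0,0]],[0.4,[0,0,0],[0,0,0]],[0.4,[0,0,0],[0,0,0]],[0.4,[0,0,0],[0,0,0]]]}}

```text
time: 8.23
tool_pos: [0.5401, 0.1274, 0.0199]
tool_rot: [-3.141, 0.0, 1.424]
contact_force: [-0.5, 0.7, -0.6]
opening: 0.0641
```

>>> {"op": "jog_arm", "data": {"series": [[0.4,[0,0,-0.01],[0,0,0]],[0.4,[0,0,-0.03],[0,0,0]],[0.4,[0,0,-0.06],[0,0,0]],[0.4,[0,0,-0.1],[0,0,0]],[0.4,[0,0,-0.13],[0,0,0]],[0.4,[0,0,-0.13],[0,0,0]],[0.4,[0,0,-0.13],[0,0,0]]]}}

```text
time: 8.82
tool_pos: [0.5412, 0.1275, 0.1526]
tool_rot: [3.137, -0.001, 1.424]
contact_force: [-0.2, -0.1, 0.6]
opening: 0.0644
```

```bash
python3 - <<'E'
from h import *
d=snap('side','side8')
c=d['img'][195:267,270:340,::-1];cv2.imwrite('pics/z8.png',cv2.resize(c,None,fx=8,fy=8,interpolation=cv2.INTER_CUBIC))
shift([.5402,.1273,.15],81.6)
a=np.radians(-8.4);ex=np.array([np.cos(a),np.sin(a)]);ey=np.array([-np.sin(a),np.cos(a)])
p=pts(d)*1000
for u in(304,310,316):
  print([((p[v,u,:2]@ey).round(1).item(),p[v,u,2].round(1).item()) for v in range(222,252)])
E
```

```text
shift [-0.0001  0.0001  0.0007] rotvec [ 0.001  -0.0003 -0.0001] pos [0.5401 0.1274 0.1507] [ 3.1406e+00 -3.0000e-04  1.4241e+00] t 8.87 F [-0.2  0.7 -0.3] 0.06409230586387746
[(310.4, 13.0), (305.7, 12.8), (300.9, 12.8), (297.7, 11.6), (291.7, 12.4), (286.9, 12.5), (284.5, 10.7), (274.9, 14.4), (244.9, 34.1), (238.7, 35.5), (237.5, 32.9), (231.6, 34.1), (228.5, 33.1), (223.2, 33.8), (215.7, 36.4), (211.3, 36.5), (209.0, 35.0), (206.8, 33.4), (200.9, 34.7), (196.1, 35.3), (194.3, 33.4), (187.2, 35.9), (184.2, 35.0), (179.0, 36.0), (173.6, 37.2), (169.2, 37.6), (167.2, 35.9), (163.4, 35.8), (161.7, 34.0), (161.6, 30.7)]
[(305.4, 11.7), (298.4, 13.3), (297.0, 10.7), (285.0, 16.1), (278.8, 17.3), (272.1, 18.8), (269.6, 17.1), (267.0, 15.5), (263.9, 14.4), (235.0, 33.5), (227.4, 36.0), (227.1, 32.8), (219.8, 35.1), (219.6, 31.8), (215.3, 31.8), (208.1, 34.2), (202.2, 35.6), (198.5, 35.2), (195.4, 34.3), (191.5, 34.1), (187.6, 34.0), (185.0, 32.8), (177.6, 35.6), (173.5, 35.7), (167.1, 37.7), (164.6, 36.5), (163.2, 34.4), (159.1, 34.5), (159.8, 30.6), (160.8, 26.4)]
[(312.6, 1.2), (309.6, -0.2), (303.5, 0.7), (300.4, -0.6), (292.8, 1.4), (275.2, 11.4), (268.0, 13.3), (262.5, 14.0), (259.6, 12.7), (254.9, 12.8), (250.7, 12.5), (246.8, 12.1), (239.9, 14.0), (236.3, 13.3), (233.2, 12.3), (228.6, 12.5), (225.1, 11.8), (214.3, 17.2), (190.4, 33.5), (186.1, 33.7), (180.2, 35.2), (177.6, 34.0), (173.1, 34.4), (168.2, 35.2), (161.7, 37.3), (161.4, 34.3), (161.1, 31.1), (162.2, 26.8), (160.7, 24.7), (158.5, 23.2)]
```

View pics/z8.png

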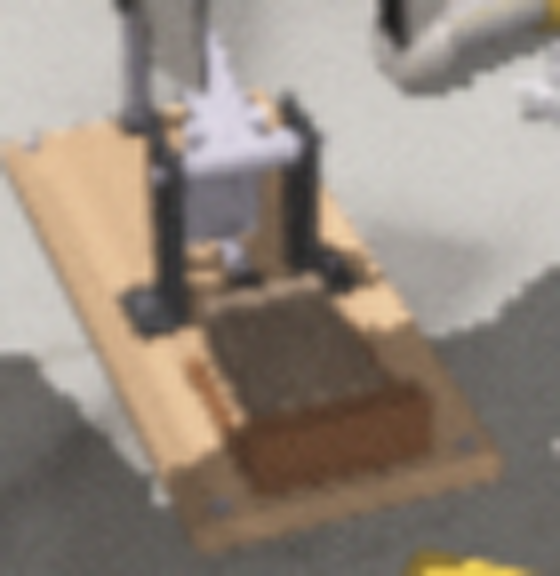

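```bash
python3 - <<'E'
from h import *
shift([.5623,.2753,.16],81.6)
E
```

```text
shift [ 0.1496  0.0004 -0.0093] rotvec [ 0.001  -0.0003 -0.0001] pos [0.5401 0.1274 0.1507] [ 3.1406e+00 -3.0000e-04  1.4241e+00] t 8.87 F [-0.2  0.7 -0.3] 0.06409230586387746
```

>>> {"op": "jog_arm", "data": {"series": [[-0.5,[0,0,-0.01],[0,0,0]],[-1,[0.02,0,-0.01],[0,0,0]],[-1,[0.05,0,-0.01],[0,0,0]],[-1,[0.08,0,-0.01],[0,0,0]],[-1,[0.11,0,-0.01],[0,0,0]],[-1,[0.135,0,-0.01],[0,0,0]],[-1,[0.1496,0,-0.01],[0,0,0]],[-1,[0.1496,0,-0.01],[0,0,0]],[-1,[0.1496,0,-0.01],[0,0,0]],[-1,[0.1496,0,-0.01],[0,0,0]],[-1,[0.1496,0,-0.01],[0,0,0]]]}}

```text
time: 9.78
tool_pos: [0.5618, 0.2742, 0.1596]
tool_rot: [-3.14, 0.001, 1.423]
contact_force: [-0.3, -0.1, 0.2]
opening: 0.0008
```

```bash
python3 - <<'E'
from h import *
for n in('side','top'): snap(n,n+'9')
d=load('side9');c=d['img'][140:270,250:345,::-1];cv2.imwrite('pics/z9.png',cv2.resize(c,None,fx=4.5,fy=4.5,interpolation=cv2.INTER_CUBIC))
d=load('top9');c=d['img'][180:260,235:365,::-1];cv2.imwrite('pics/t9.png',cv2.resize(c,None,fx=5,fy=5,interpolation=cv2.INTER_CUBIC))
shift([.5623,.2753,.12],81.6)
E
```

```text
shift [0.0011 0.0001 0.04  ] rotvec [-0.0005  0.0004 -0.0014] pos [0.562  0.2743 0.16  ] [-3.1411e+00  4.0000e-04  1.4228e+00] t 9.88 F [ 0.7 -0.2 -0.2] 0.0006540920347779759
```

View pics/z9.png

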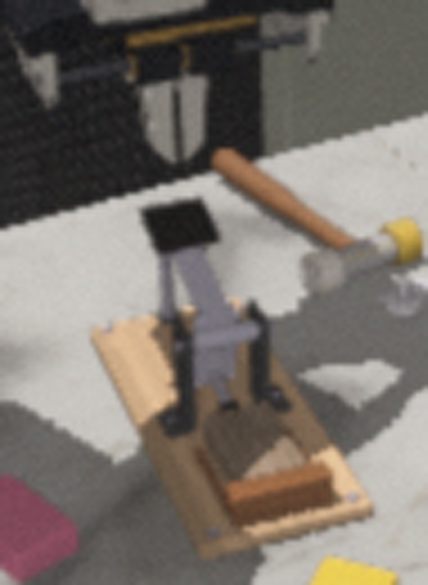

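View pics/t9.png

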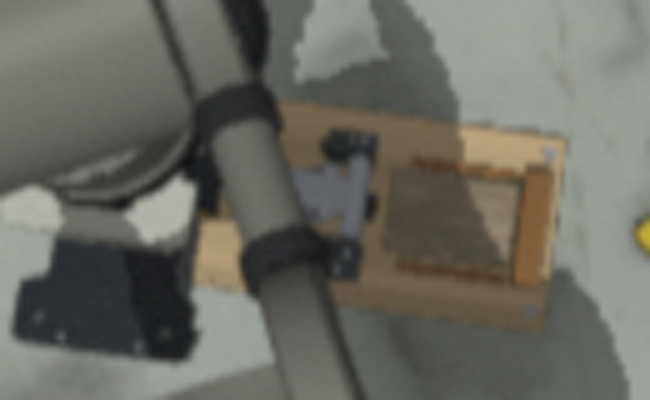

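>>> {"op": "jog_arm", "data": {"series": [[-1,[0.001,0,0.01],[0,0,0]],[-1,[0.001,0,0.02],[0,0,0]],[-1,[0.001,0,0.03],[0,0,0]],[-1,[0.001,0,0.036],[0,0,0]],[-1,[0.001,0,0.042],[0,0,0]],[-1,[0.001,0,0.047],[0,0,0]],[-1,[0.001,0,0.052],[0,0,0]],[-1,[0.001,0,0.056],[0,0,0]],[-1,[0.001,0,0.06],[0,0,0]],[-1,[0.001,0,0.06],[0,0,0]],[-1,[0.001,0,0.06],[0,0,0]]]}}

```text
time: 10.8
tool_pos: [0.5624, 0.2765, 0.1003]
tool_rot: [3.141, -0.0, 1.424]
contact_force: [0.2, 0.3, 4.7]
opening: 0.0005
```

```bash
python3 - <<'E'
from h import *
d=snap('side','side10')
c=d['img'][140:270,250:345,::-1];cv2.imwrite('pics/z10.png',cv2.resize(c,None,fx=4.5,fy=4.5,interpolation=cv2.INTER_CUBIC))
shift([.5623,.2753,.085],81.6)
E
```

```text
shift [-0.0012  0.      0.0155] rotvec [ 0.0007 -0.0004 -0.    ] pos [0.5624 0.2765 0.1005] [ 3.1409e+00 -4.0000e-04  1.4242e+00] t 10.85 F [-0.5  1.1  3.6] 6.0810607420280695e-05
```

View pics/z10.png

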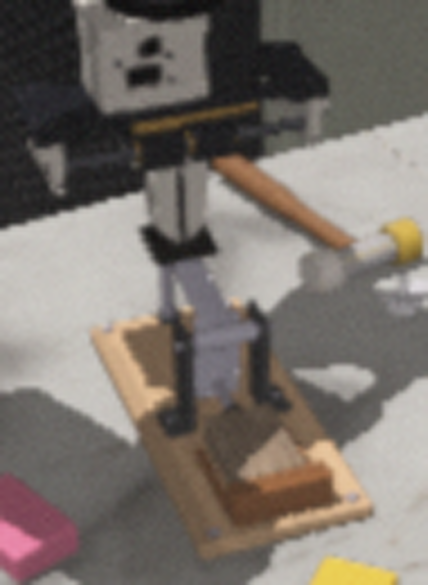

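>>> {"op": "jog_arm", "data": {"series": [[-1,[-0.001,0,0.003],[0,0,0]],[-1,[-0.001,0,0.006],[0,0,0]],[-1,[-0.001,0,0.009],[0,0,0]],[-1,[-0.001,0,0.012],[0,0,0]],[-1,[-0.001,0,0.012],[0,0,0]],[-1,[-0.001,0,0.012],[0,0,0]],[-1,[-0.001,0,0.012],[0,0,0]]]}}

```text
time: 11.43
tool_pos: [0.5627, 0.2763, 0.0892]
tool_rot: [3.14, -0.002, 1.424]
contact_force: [0.2, 3.1, 6.8]
opening: 0.0005
```

```bash
python3 - <<'E'
from h import *
d=snap('side','side11')
shift([.5623,.2753,.085],81.6)
E
```

```text
shift [-0.0011 -0.0002  0.0043] rotvec [ 0.002  -0.0023 -0.0001] pos [0.5627 0.2763 0.0893] [ 3.1396e+00 -2.3000e-03  1.4241e+00] t 11.48 F [-0.2  3.1  9.4] 0.0006832017871743953
```

>>> {"op": "jog_arm", "data": {"series": [[-1,[0,0,0.002],[0.002,-0.002,0]],[-1,[0,0,0.004],[0.002,-0.002,0]],[-1,[0,0,0.0045],[0.002,-0.002,0]],[-1,[0,0,0.0045],[0.002,-0.002,0]],[-1,[0,0,0.0045],[0.002,-0.002,0]],[-1,[0,0,0.0045],[0.002,-0.002,0]]]}}

```text
time: 11.98
tool_pos: [0.5628, 0.2768, 0.0853]
tool_rot: [3.141, -0.001, 1.424]
contact_force: [-1.0, 5.6, 10.3]
opening: 0.0003
```

```bash
python3 - <<'E'
from h import *
for n in('side','top'): snap(n,n+'12')
d=load('side12');c=d['img'][175:265,265:340,::-1];cv2.imwrite('pics/z12.png',cv2.resize(c,None,fx=6.5,fy=6.5,interpolation=cv2.INTER_CUBIC))
d=load('top12');c=d['img'][180:260,235:365,::-1];cv2.imwrite('pics/t12.png',cv2.resize(c,None,fx=5,fy=5,interpolation=cv2.INTER_CUBIC))
shift([.5623,.2753,.085],81.6)
p=pts(load('side12'));hsv=cv2.cvtColor(load('side12')['img'],cv2.COLOR_RGB2HSV)
k=(abs(p[...,0]-.5625)<.025)&(abs(p[...,1]-.272)<.03)&(p[...,2]>.06)&(p[...,2]<.1)&(hsv[...,2]<60);print(k.sum(),np.percentile(p[k][:,2],[10,50,90]),np.mean(p[k],0))
E
```

```text
shift [-0.0016 -0.0002  0.0004] rotvec [ 0.0005 -0.0012  0.    ] pos [0.5628 0.2768 0.0854] [ 3.1411e+00 -1.2000e-03  1.4242e+00] t 12.08 F [-1.8  4.9 11.3] 0.00066378722289079
51 [0.08266529 0.08496512 0.08660499] [0.55820857 0.26743844 0.0847895 ]
```

View pics/z12.png

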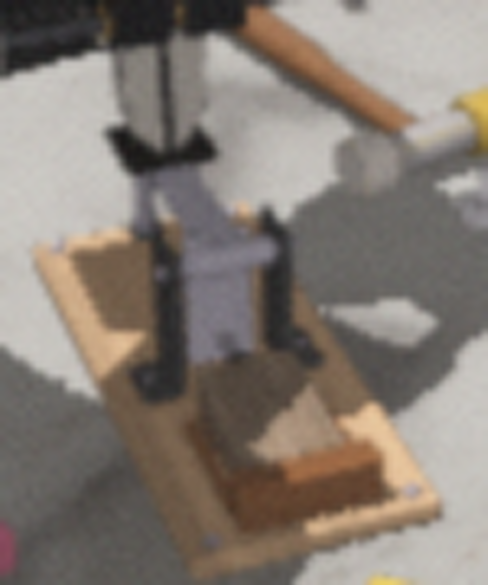

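View pics/t12.png

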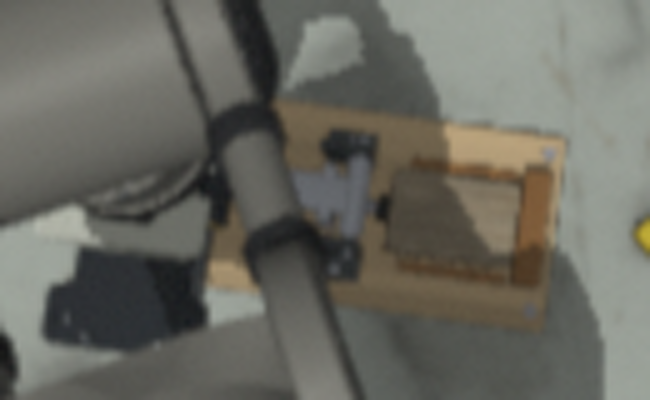

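```bash
python3 - <<'E'
from h import *
out=[]
for t in('top9','top12'):
    c=load(t)['img'][205:245,305:352,::-1];out.append(cv2.resize(c,None,fx=8,fy=8,interpolation=cv2.INTER_NEAREST))
cv2.imwrite('pics/cmp.png',np.hstack(out))
d=load('top12');print(d['img'][222:232:2,330:348].sum(-1)); d=load('top9');print(d['img'][222:232:2,330:348].sum(-1))
shift([.5628,.2768,.085],81.6)
E
```

```text
[[362 365 358 355 356 351 349 339 295 254 279 272 273 282 309 392 377 443]
 [355 369 366 366 370 362 365 343 247 263 279 275 276 282 307 382 327 428]
 [303 352 367 370 378 378 377 341 229 268 276 280 279 297 362 402 387 433]
 [219 259 327 363 365 365 361 322 230 267 258 238 248 271 296 387 387 426]
 [211 217 235 286 295 301 294 235 206 187 184 175 181 202 253 256 296 362]]
[[255 311 359 360 354 350 343 318 245 248 276 271 274 283 309 396 382 448]
 [231 270 357 369 371 363 362 327 208 261 274 276 282 282 313 386 331 436]
 [221 231 284 365 379 384 368 287 213 264 275 278 282 300 366 404 391 440]
 [227 225 232 260 322 368 338 221 221 276 277 279 282 311 379 413 433 433]
 [212 213 217 219 257 337 320 243 253 280 273 277 288 310 399 379 426 436]]
shift [-0.      0.      0.0004] rotvec [ 0.0005 -0.0012  0.    ] pos [0.5628 0.2768 0.0854] [ 3.1411e+00 -1.2000e-03  1.4242e+00] t 12.08 F [-1.8  4.9 11.3] 0.00066378722289079
```

View pics/cmp.png

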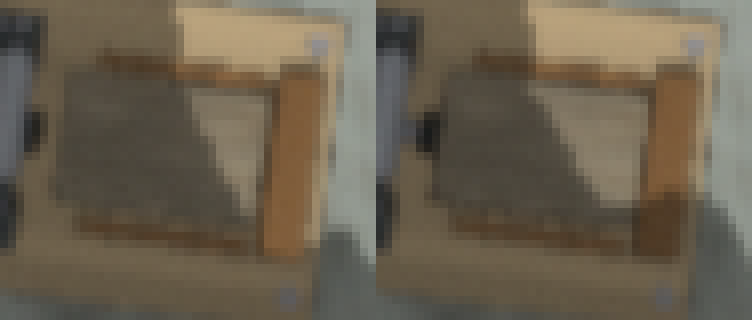

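>>> {"op": "jog_arm", "data": {"series": [[-1,[0,0,0.0003],[0,0,0]],[-1,[0,0,0.0003],[0,0,0]],[-1,[0,0,0.0003],[0,0,0]],[-1,[0,0,0.0003],[0,0,0]],[-1,[0,0,0.0003],[0,0,0]],[-1,[0,0,0.0003],[0,0,0]]]}}

```text
time: 12.58
tool_pos: [0.5628, 0.2768, 0.0851]
tool_rot: [3.141, -0.001, 1.424]
contact_force: [-0.7, 5.1, 11.1]
opening: 0.0003
```

```bash
python3 - <<'E'
from h import *
for k in range(2):
    d=snap('side','side13');shift([.5628,.2768,.085],81.6)
p=pts(d);hsv=cv2.cvtColor(d['img'],cv2.COLOR_RGB2HSV)
k=(abs(p[...,0]-.5625)<.025)&(abs(p[...,1]-.272)<.03)&(p[...,2]>.06)&(p[...,2]<.1)&(hsv[...,2]<60)
print('plate z',np.median(p[k][:,2]))
E
```

```text
shift [-0.      0.      0.0001] rotvec [ 0.0006 -0.0012  0.0001] pos [0.5628 0.2768 0.0851] [ 3.1410e+00 -1.2000e-03  1.4243e+00] t 12.63 F [-1.6  4.1 10.6] 0.0005148624635902976
shift [-0.      0.      0.0001] rotvec [ 0.0006 -0.0012  0.0001] pos [0.5628 0.2768 0.0851] [ 3.1410e+00 -1.2000e-03  1.4243e+00] t 12.68 F [-1.7  5.6 11.3] 0.0006039582291826227
plate z 0.0848897258348087
```

Level and steady, so I'm handing in.

```bash
python3 -c "
from cell import job
print(job.hand_in())"
```

```text
the job is handed in; nothing more can be done
None
```

I picked up the plain wooden block with a 15 N grip and laid it sole down in the nest between the rails, then let go of it. I then pressed the handle's palm plate down with shut fingers and handed in the job at about 12.7 s, still holding it there.

**Handle level:** the fingertips settled at z = 85.1 mm and the camera put the plate at about 84.9 mm, against 85 mm for level. The push of about 11 N upward matches the 10 N expected with the block clamped. The arm also showed a steady sideways force of about 5 N, probably the fingertips rubbing on the plate.

**Block in place:** the camera showed its top at about 34 mm, as expected on the nest floor. In the top view the jaw pad touches the block and the block has moved toward the fence.

**Checks that disagreed:** before release, my two estimates of the gap to the fence differed (about 1 mm and 3–5 mm), so I placed the block at a compromise between them. The two cameras also differed by about 3 mm along y. The camera resolution cannot show a last gap at the fence of under about 1 mm.

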